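# Refit the damper's T handle

## Robot

A 6-joint arm with a two-finger parallel gripper is mounted at the origin on a cart in front of the work surface, level with it; the furniture and walls round the work are solid. World frame = base frame: x ahead of the robot, y to its left, z up, the work surface at z = 0. Lengths are in m, angles in degrees, forces in N, time in s.
With the tool pointing down it reaches from about 0.375 to 0.9 m from the base axis. Payload 3.1 kg.
Tool frame: the origin (TCP) lies on the centre line of the jaws, within the pads' length; the fingertips stand 25 mm ahead of it and the grasp point (between the pads) lies 6 mm ahead of it; z points along the fingers, y is the line along which they close (so a half turn about z gives the same grasp; the last joint's range is limited). The gripper opens to 87 mm and grips with 3 to 60 N. Pads are 19 mm wide; open, the fingers measure 117 mm over their backs; the gripper's body (75 mm by 190 mm) begins 51 mm behind the grasp point.
Start: joints at [53.657, 30.224, 82.088, -0, 67.689, -10.227], TCP at [0.275, 0.561, 0.248] pointing down, gripper open.
Joint ranges: [-176.69, 176.69], [-43.24, 126.21], [12.49, 139.97], [-82, 262], [0, 151.66], [-163.58, 163.58]. Speed limits (degrees/s): [159.86, 159.86, 180, 180, 180, 180].

## Interface

Orientations are given as a 3x3 rotation matrix whose columns are the frame's x, y, z axes.
In Python, from rig import read_state, capture, camera_params, hand_in gives the robot as it stands.
- The arm moves only by the tool apply_moves, never from a script. Its argument "rows" is a list of rows, each an object of numbers: "x", "y", "z": the shift along the tool's x, y, z in mm; "rx", "ry", "rz": the turn, a rotation vector about the tool's x, y, z in units of 6 degrees (1.0 is 6 degrees); "claw": the closure in counts, from 0 (fully open) to 255 (shut). A call has 1 to 10 rows; each row is the pose to reach, as a shift and turn from the pose commanded when the call began, along the tool's axes at that moment; what a row does not reach only later rows make up. A row lasts 1/8 s, in which the tool goes at most 62.5 mm and 10.7 degrees, less where a joint would pass 70% of its speed; a pose out of reach is approached as far as the arm can. A call with a gripper value outside its range is refused whole. The fingers move at their own pace and stop on an object; the grip force is fixed at half the most. Time passes only in rows, so rows that repeat a pose let the fingers close. It gives the time, the measured TCP pose, the force, the opening and the grip force at its end, in the units of the state.
- read_state(): the state, without advancing time (a new reading comes with each control period).
- capture(name): name is "side" or "top"; returns (picture, depth): 384x512x3 uint8, red, green, blue; 384x512 float32, m along the optical axis (not along the pixel's ray), 0 where there is no reading.
- camera_params(name): a dict with "fx", "fy", "cx", "cy" (pixels), "xyz" and "orientation" of the camera in the world. Camera axes: x right, y up, looking along -z (the intrinsics and any distortion apply to the point x, -y, -z); pixel columns grow to the right and rows downward; lengths in m; the calibration is good to about 2 mm. A picture is of the moment at which its call begins. camera_params takes no time and is no camera call.
- hand_in(): hands the job in; it is judged then, once.
The state is a dict: "time_s": time; "joint_positions": joint angles; "qvel": joint speeds; "tau": joint torques, N m; "position": TCP position; "tcp_rot": TCP orientation; "force": force on the tool from outside, world axes, zero at the start; "moment": the same for the moment, N m; "opening": opening from 0.0 (shut) to 1.0 (fully open); "grasp_force": force on a finger pad.
Only numpy, scipy, OpenCV 4.12 (cv2) and the standard library are available. Lean on these libraries where they do the work, as an engineer would, in place of code of your own. Each camera call takes 0.05 s, during which the arm holds its last target. There are 200 camera calls.

## Task

Put the loose T handle back on the vent damper: set its socket over the spindle, press lightly and turn slowly until it drops over the square and sits fully home, hub flat on the round seat. Let go of it there, and leave the other things on the table where they are.

Things in the scene. Friction and masses are not known exactly. Their poses are not given: they have to be found in the camera images.
- t_handle: Loose T handle, about 0.3 kg, 90 mm high, standing on its hub. Origin: centre of the hub's underside; z up. Square dark steel hub 52x52 mm, z 0 to 48; neck 17 mm thick, z 48 to 68; pale wooden bar on top. In the hub's underside is a square socket, 26.4 mm wide, 40 mm deep, centred on the origin, sides parallel to the handle's x and y, mouth chamfered 2 mm.
- bar_grip (a point): Middle of the T handle's flat-sided bar, 79 mm above the hub's underside, axes as the handle. The bar is 110 mm long along x, 16 mm wide along y, 22 mm high. Good grasp: across its middle, from above; fingertips must stay above the hub's top, 31 mm below this point.
- spindle_seat (a point): On the damper, on the spindle's vertical axis, at the flat round seat (62 mm across, 118 mm above the worktop) where the hub's underside rests when fully home. Axes as the duct: they do not tell the spindle's angle. From here a steel square 24 mm wide stands 20 mm high, and on it the round pilot.
- pilot_foot (a point): On the spindle's axis, 20 mm above the seat: top of the square, foot of the round pilot (23 mm diameter, 16 mm high, top 6 mm tapered to 14 mm). The pilot enters the socket at any angle; the hub then stops here on the square's corners and drops 20 mm more once socket and square line up within about 0.1 rad, at any of the four quarter turns.
- damper: Vent damper, fixed: 160 mm of bare metal duct, 104 mm across, lying along its x on two feet; dark plate, seat and spindle on top. Origin: on the worktop under the spindle; z up; pilot's tip 154 mm up. The spindle's square is at another angle each time, not reported. It turns stiffly (0.3 N m): it stays put while a lightly pressed handle (5 to 10 N) turns on it.
- mug_1: Bystander: reddish-brown mug, 90 high, behind the work, in mm; leave it alone. Origin at its underside.
- glaze_jar: Bystander: pale lidded glaze jar, 67 across, 83 high, behind the work, in mm; leave it alone. Origin at its underside.
- mug_0: Bystander: pale mug, 90 high, to the left, in mm; leave it alone. Origin at its underside.
- needle_tool: Bystander: needle tool with a red handle, 149 long, 10 thick, lying in the middle and pointing roughly along x, in mm; leave it alone. Origin at its underside.
- wood_rib: Bystander: flat wooden rib, 40x90x8, behind the work on the left, in mm; leave it alone. Origin at its underside.
- tape_roll: Bystander: black tape roll, 62 across, 19 high, to the right, in mm; leave it alone. Origin at its underside.
- test_bowl: Bystander: pale test bowl, 100 across, 46 high, on the left, in mm; leave it alone. Origin at its underside.
- post_7: Bystander: three-sided kiln post lying down, 150 long, 42 high, behind the work on the right, in mm; leave it alone. Origin at its underside.

How it is judged (in metres and radians):
At the end, for the whole second after the job is handed in: The T handle sits on the spindle, its underside within 4 mm of the seat in height and within 4 mm of the spindle's axis, upright within 0.08 rad, at rest and released (horizontal distance between t_handle and spindle_seat below 0.004 m and z of t_handle in the frame of spindle_seat between -0.004 and 0.004 m and angle between t_handle's own z axis and vertical below 0.08 rad and linear speed of t_handle below 0.02 m/s and contact force between t_handle and the fingers below 0.002 N); the robot touches nothing.
It fails at once if another thing on the table is moved by more than 40 mm (distance of any of mug_1, glaze_jar, mug_0, needle_tool, wood_rib, tape_roll, test_bowl, post_7 from where it was at the start of the episode above 0.04 m).
It also fails if it takes over 48 s, if anything falls off the work surface, if the arm or the gripper's body presses on something with over 40 N, if the wrist force passes 120 N, or if a joint passes its speed limit or range.

## Working session

There is one attempt and no reset: what is moved stays moved. The work goes in short steps, Python scripts to look and compute and a tool call to move; the robot and the scene stay as the last step left them, time stands still between calls to the robot, and variables do not carry over. Pictures are saved under pics/ and viewed, at most 10 in all, crops included, and the job is handed in when it is done.

Besides the shell and the picture viewer there is one more tool, called as a command line: name --argument value ..., lists and objects as JSON in quotes. apply_moves: Moves the arm, as the interface text tells. Its arguments: {"type":"object","properties":{"rows":{"type":"array"}},"required":["rows"]}

```bash
mkdir -p pics; cat > h.py <<'E'
import numpy as np, cv2
from rig import *
def snap(n,f):
    im,d=capture(n); cv2.imwrite(f'pics/{f}.png',im[:,:,::-1]); np.save(f'pics/{f}.npy',d); return im,d
def cloud(n,d):
    p=camera_params(n); v,u=np.mgrid[:384,:512]
    P=np.stack([(u-p['cx'])/p['fx']*d,-(v-p['cy'])/p['fy']*d,-d],-1)
    return P@np.array(p['orientation']).T+np.array(p['xyz'])
E
python3 - <<'E'
from h import *
for n in('side','top'):
    im,d=snap(n,n+'0'); p=camera_params(n); print(n,p)
a=cv2.imread('pics/top0.png'); b=cv2.imread('pics/side0.png')
cv2.imwrite('pics/t.png',cv2.resize(a,(800,600))); cv2.imwrite('pics/s.png',cv2.resize(b,(800,600)))
s=read_state(); print(s)
E
```

```text
side {'fx': 462.9806724408023, 'fy': 462.9806724408023, 'cx': 261.8876706576563, 'cy': 187.3653745737344, 'xyz': array([ 0.32858333, -1.03450063,  0.72186834]), 'orientation': array([[ 0.97989047,  0.09349101, -0.17627844],
       [-0.19942755,  0.48800814, -0.84975097],
       [ 0.00658124,  0.86781766,  0.49683921]])}
top {'fx': 456.742153571613, 'fy': 456.742153571613, 'cx': 251.38549262646967, 'cy': 180.68336843138206, 'xyz': array([0.40440753, 0.01933871, 1.30870778]), 'orientation': array([[ 0.01649727,  0.99302554, -0.11673955],
       [-0.99980575,  0.01764274,  0.00878558],
       [ 0.01078391,  0.11657193,  0.9931237 ]])}
{'time_s': 0.1, 'joint_positions': array([ 5.36581650e+01,  3.02734510e+01,  8.21493428e+01,  8.95719709e-04,
        6.76904507e+01, -1.02266474e+01]), 'qvel': array([-0.13172826, -0.04608971, -0.13621465,  0.06520291, -0.04198453,
       -0.15402274]), 'tau': array([-5.07617517e-05, -4.40990102e+01, -1.77150196e+01,  6.34984067e-02,
        5.34109015e-02, -3.71414183e-05]), 'position': array([0.27470227, 0.56070664, 0.24666982]), 'tcp_rot': array([[-8.97908094e-01,  4.40181389e-01, -1.18291919e-03],
       [ 4.40182827e-01,  8.97906772e-01, -1.58348136e-03],
       [ 3.65132127e-04, -1.94252144e-03, -9.99998047e-01]]), 'force': array([0.17799303, 0.35708837, 0.051422  ]), 'moment': array([-0.03518809, -0.01279775,  0.04333926]), 'grasp_force': 0.0, 'opening': 1.0034409962737632}
```

View pics/t.png

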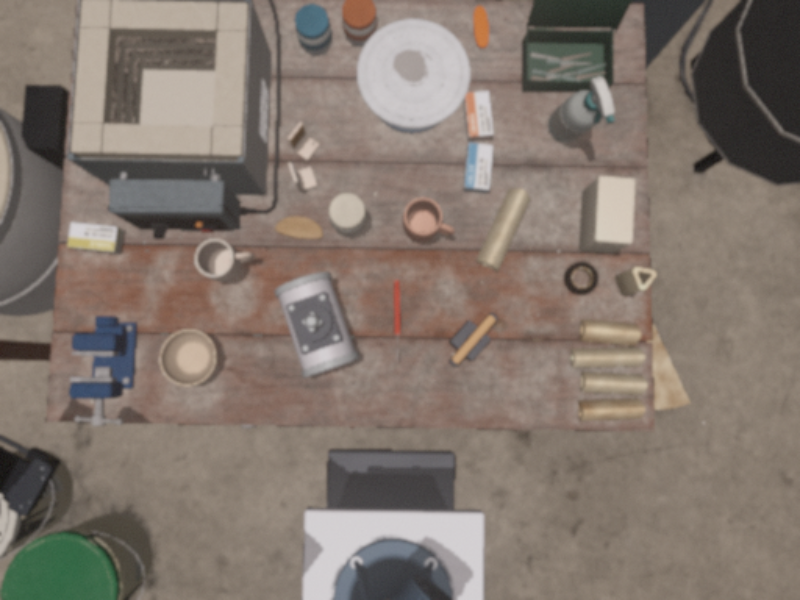

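View pics/s.png

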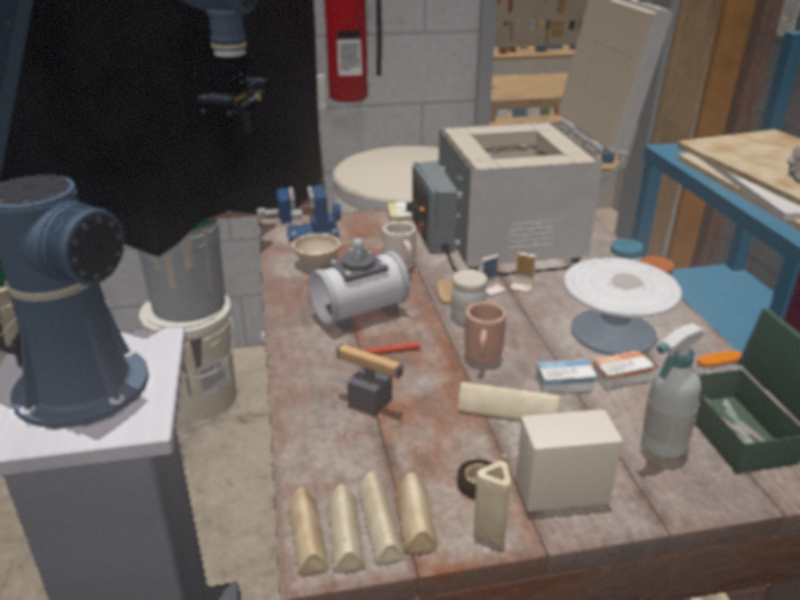

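The top view shows the handle bar centred at about (474,340) and the damper spindle at about (314,322), in 800x600 pixels. The side view shows the handle standing at (370,375). Next I measure both from depth.

```bash
python3 - <<'E'
from h import *
d=np.load('pics/top0.npy'); C=cloud('top',d)
def reg(u0,u1,v0,v1,z0,z1):
    v,u=np.mgrid[:384,:512]
    m=(u>=u0)&(u<u1)&(v>=v0)&(v<v1)&(C[...,2]>z0)&(C[...,2]<z1)&(d>0)
    return C[m]
B=reg(280,325,195,240,.08,.1)
r=cv2.minAreaRect((B[:,:2]*1000).astype(np.float32)); print('bar',len(B),B.mean(0),B[:,2].max(),r)
w,V=np.linalg.eigh(np.cov(B[:,:2].T)); print('dir',np.degrees(np.arctan2(V[1,1],V[0,1])))
for z0,z1 in((.14,.17),(.125,.17),(.112,.125),(.1,.112)):
    S=reg(180,222,185,228,z0,z1)
    if len(S): print(z0,z1,len(S),S.mean(0),cv2.minAreaRect((S[:,:2]*1000).astype(np.float32)))
# pixel at spindle
print(np.round(C[200:212,194:208,2]*1000))
D=reg(170,235,165,245,.05,.17); w,V=np.linalg.eigh(np.cov(D[:,:2].T)); print('duct',D.mean(0),np.degrees(np.arctan2(V[1,1],V[0,1])),cv2.minAreaRect((D[:,:2]*1000).astype(np.float32)))
a=cv2.imread('pics/top0.png')[176:236,170:330]
a=cv2.resize(a,(800,300),interpolation=cv2.INTER_CUBIC)
b=cv2.imread('pics/side0.png')[150:210,190:270]; b=cv2.resize(b,(400,300),interpolation=cv2.INTER_CUBIC)
c=cv2.imread('pics/side0.png')[210:270,205:285]; c=cv2.resize(c,(400,300),interpolation=cv2.INTER_CUBIC)
cv2.imwrite('pics/c1.png',np.vstack([a,np.hstack([b,c])]))
E
```

```text
bar 260 [ 0.45305748 -0.12917863  0.08955294] 0.09658813767094876 ((453.86767578125, -130.43040466308594), (16.35283088684082, 114.52009582519531), 49.46464538574219)
dir 139.36416226556597
0.14 0.17 70 [0.47606965 0.14032636 0.15136055] ((476.43634033203125, 140.4788360595703), (21.656932830810547, 21.771671295166016), 58.86843490600586)
0.125 0.17 88 [0.47505605 0.1396963  0.14835291] ((476.0130615234375, 141.18209838867188), (23.791690826416016, 22.072872161865234), 45.002464294433594)
0.112 0.125 367 [0.47607664 0.14019017 0.11838315] ((476.465087890625, 139.64447021484375), (76.5861587524414, 62.41461181640625), 20.355710983276367)
0.1 0.112 642 [0.47542849 0.14002227 0.10562928] ((476.23712158203125, 141.19644165039062), (136.97900390625, 71.8514404296875), 19.934255599975586)
[[123. 115. 118. 115. 120. 143. 139. 120. 124. 117. 116. 117. 120. 114.]
 [120. 119. 119. 118. 155. 154. 154. 141. 117. 123. 116. 118. 119. 122.]
 [121. 120. 150. 153. 156. 155. 151. 150. 150. 124. 116. 117. 113. 120.]
 [117. 121. 152. 158. 154. 154. 157. 153. 147. 141. 121. 119. 117. 121.]
 [115. 150. 156. 158. 157. 152. 159. 154. 150. 149. 140. 118. 121. 117.]
 [138. 150. 156. 153. 153. 155. 158. 152. 153. 150. 139. 138. 117. 120.]
 [140. 149. 149. 158. 155. 154. 156. 156. 151. 151. 138. 136. 128. 115.]
 [118. 142. 153. 150. 151. 151. 159. 153. 152. 145. 138. 124. 119. 120.]
 [123. 118. 146. 152. 156. 152. 155. 151. 150. 138. 125. 119. 119. 118.]
 [121. 121. 120. 135. 149. 148. 147. 144. 142. 118. 119. 116. 117. 117.]
 [119. 114. 116. 117. 136. 138. 140. 139. 124. 116. 118. 118. 115. 121.]
 [122. 122. 120. 115. 122. 136. 139. 124. 119. 119. 117. 119. 118. 117.]]
duct [0.47653703 0.13789316 0.10198982] -159.71403113204784 ((476.8089294433594, 140.78187561035156), (160.6815948486328, 102.75911712646484), 20.29935073852539)
```

View pics/c1.png

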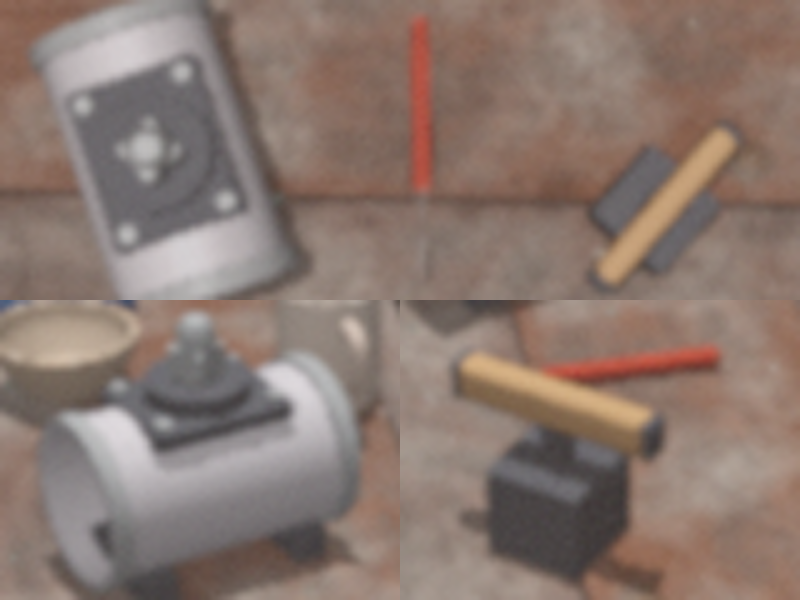

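Measured:
- **Handle:** centre about (0.4535, -0.130), bar at about 139.4°, top at 0.090. The length and width match the given sizes.
- **Spindle:** about (0.4765, 0.140). The square's corners point along the image axes, so its sides are near 45°.

I'll move above the handle now.

apply_moves --rows '[{"x":-46,"y":-54,"z":0,"rz":0.24},{"x":-93,"y":-108,"z":0,"rz":0.48},{"x":-139,"y":-162,"z":0,"rz":0.73},{"x":-186,"y":-216,"rz":0.97},{"x":-232,"y":-270,"rz":1.21},{"x":-279,"y":-325,"rz":1.45},{"x":-325,"y":-379,"z":10,"rz":1.7},{"x":-372,"y":-433,"z":30,"rz":1.94},{"x":-418,"y":-487,"z":50,"rz":2.2},{"x":-464,"y":-541,"z":60,"rz":2.42}]'

```text
validation failed for argument at $.ro...
```

apply_moves --rows '[{"z":0},{"z":0},{"z":0},{"z":0}]'

```text
validation failed for argument at $.ro...
```

apply_moves --rows '[{"x":-46,"y":-54,"z":0,"rx":0,"ry":0,"rz":0.24,"claw":0},{"x":-93,"y":-108,"z":0,"rx":0,"ry":0,"rz":0.48,"claw":0},{"x":-139,"y":-162,"z":0,"rx":0,"ry":0,"rz":0.73,"claw":0},{"x":-186,"y":-216,"z":0,"rx":0,"ry":0,"rz":0.97,"claw":0},{"x":-232,"y":-270,"z":0,"rx":0,"ry":0,"rz":1.21,"claw":0},{"x":-279,"y":-325,"z":0,"rx":0,"ry":0,"rz":1.45,"claw":0},{"x":-325,"y":-379,"z":10,"rx":0,"ry":0,"rz":1.7,"claw":0},{"x":-372,"y":-433,"z":30,"rx":0,"ry":0,"rz":1.94,"claw":0},{"x":-418,"y":-487,"z":50,"rx":0,"ry":0,"rz":2.2,"claw":0},{"x":-464,"y":-541,"z":60,"rx":0,"ry":0,"rz":2.42,"claw":0}]'

```text
time_s: 1.35
position: [0.4308, -0.042, 0.2046]
tcp_rot: [[-0.758, 0.652, 0.0], [0.652, 0.758, 0.0], [0.0, 0.0, -1.0]]
force: [0.7, -0.2, -0.5]
opening: 1.002
grasp_force: 0.0
```

apply_moves --rows '[{"x":0,"y":0,"z":0,"rx":0,"ry":0,"rz":0,"claw":0},{"x":0,"y":0,"z":0,"rx":0,"ry":0,"rz":0,"claw":0},{"x":0,"y":0,"z":0,"rx":0,"ry":0,"rz":0,"claw":0},{"x":0,"y":0,"z":0,"rx":0,"ry":0,"rz":0,"claw":0}]'

```text
time_s: 1.85
position: [0.4304, -0.0385, 0.2053]
tcp_rot: [[-0.761, 0.649, 0.0], [0.649, 0.761, 0.0], [-0.0, 0.0, -1.0]]
force: [-0.2, -0.5, -1.0]
opening: 1.003
grasp_force: 0.0
```

```bash
python3 - <<'E'
from h import *
snap('top','t1');im,d=snap('side','s1')
s=read_state(); R=s['tcp_rot']; p=s['position']; print(p,np.degrees(np.arctan2(R[1,1],R[0,1])))
C=cloud('side',d); v,u=np.mgrid[:384,:512]
m=(abs(C[...,0]-.4535)<.07)&(abs(C[...,1]+.13)<.07)&(C[...,2]>.084)&(C[...,2]<.096)
r=cv2.minAreaRect((C[m][:,:2]*1000).astype(np.float32)); print('bar top side cam',m.sum(),C[m].mean(0),r)
m=(abs(C[...,0]-.4765)<.04)&(abs(C[...,1]-.14)<.04)&(C[...,2]>.126)&(C[...,2]<.17);print('pilot side',C[m].mean(0))
# top camera: intersect pixel ray with a plane
def ray(n,u,v,z):
    p=camera_params(n);D=np.array(p['orientation'])@np.array([(u-p['cx'])/p['fx'],-(v-p['cy'])/p['fy'],-1]);o=np.array(p['xyz']);return o+D*(z-o[2])/D[2]
print('square mid',ray('top',199.6,206.2,.138),'pilot',ray('top',170+144/5,176+148/5,.154))
print('bar ends',ray('top',170+605/5,176+274/5,.09),ray('top',170+729/5,176+133/5,.09))
print('corners',[np.degrees(np.arctan2(*(q[:2]-ray('top',199.6,206.2,.138)[:2])[::-1])) for q in [ray('top',170+a/5,176+b/5,.138) for a,b in((150,122),(177,152),(148,180),(118,152))]])
E
```

```text
[ 0.43060633 -0.03886243  0.2053305 ] 49.49006756240008
bar top side cam 240 [ 0.45230951 -0.1340114   0.08926529] ((451.83062744140625, -131.5695037841797), (18.735363006591797, 114.38824462890625), 49.4194450378418)
pilot side [0.46253655 0.13923377 0.13593822]
square mid [0.47387869 0.14050464 0.138     ] pilot [0.47441029 0.1409121  0.154     ]
bar ends [ 0.41557546 -0.09882061  0.09      ] [ 0.49168762 -0.1647576   0.09      ]
corners [np.float64(-2.240465139091068), np.float64(-90.9938994391766), np.float64(-178.29827777486108), np.float64(92.89583924174089)]
```

apply_moves --rows '[{"x":-39,"y":-28,"z":10,"rx":0,"ry":0,"rz":0,"claw":0},{"x":-77,"y":-55,"z":30,"rx":0,"ry":0,"rz":0,"claw":0},{"x":-77,"y":-55,"z":60,"rx":0,"ry":0,"rz":0,"claw":0},{"x":-77,"y":-55,"z":60,"rx":0,"ry":0,"rz":0,"claw":0},{"x":-77,"y":-55,"z":60,"rx":0,"ry":0,"rz":0,"claw":0}]'

```text
time_s: 2.58
position: [0.4534, -0.1312, 0.1456]
tcp_rot: [[-0.76, 0.65, 0.0], [0.65, 0.76, -0.0], [-0.0, 0.0, -1.0]]
force: [0.1, 0.1, -0.5]
opening: 1.004
grasp_force: 0.0
```

```bash
python3 - <<'E'
from h import *
snap('side','s2');snap('top','t2');print(read_state()['position'])
b=cv2.imread('pics/side_0.png') if 0 else cv2.imread('pics/s2.png')[170:280,190:310]
a=cv2.imread('pics/t2.png')[165:275,240:360]
cv2.imwrite('pics/c2.png',np.hstack([cv2.resize(x,(400,367),interpolation=cv2.INTER_CUBIC) for x in(a,b)]))
E
```

```text
[ 0.45387994 -0.13141914  0.14615203]
```

View pics/c2.png

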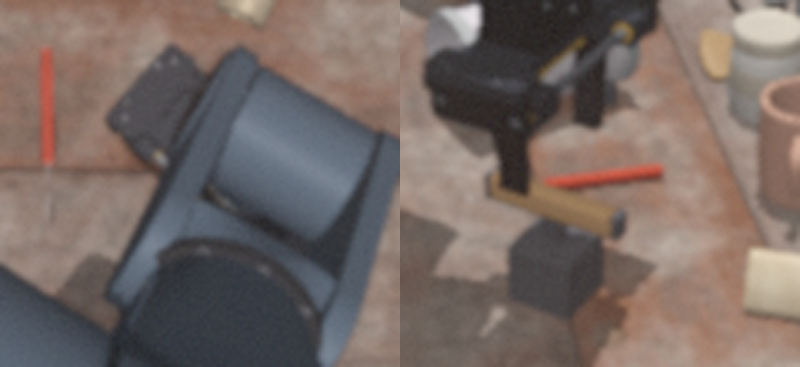

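The two fingers, at crop positions (515,165) and (590,100), straddle the bar's middle. I'll descend and close.

apply_moves --rows '[{"x":0,"y":0,"z":30,"rx":0,"ry":0,"rz":0,"claw":0},{"x":0,"y":0,"z":60,"rx":0,"ry":0,"rz":0,"claw":0},{"x":0,"y":0,"z":60,"rx":0,"ry":0,"rz":0,"claw":0},{"x":0,"y":0,"z":60,"rx":0,"ry":0,"rz":0,"claw":255},{"x":0,"y":0,"z":60,"rx":0,"ry":0,"rz":0,"claw":255},{"x":0,"y":0,"z":60,"rx":0,"ry":0,"rz":0,"claw":255},{"x":0,"y":0,"z":60,"rx":0,"ry":0,"rz":0,"claw":255},{"x":0,"y":0,"z":60,"rx":0,"ry":0,"rz":0,"claw":255},{"x":0,"y":0,"z":60,"rx":0,"ry":0,"rz":0,"claw":255},{"x":0,"y":0,"z":60,"rx":0,"ry":0,"rz":0,"claw":255}]'

```text
time_s: 3.92
position: [0.4533, -0.1318, 0.085]
tcp_rot: [[-0.759, 0.651, -0.0], [0.651, 0.759, 0.0], [0.0, -0.0, -1.0]]
force: [0.2, -0.6, 0.2]
opening: 0.286
grasp_force: 0.0
```

apply_moves --rows '[{"x":0,"y":0,"z":0,"rx":0,"ry":0,"rz":0,"claw":255},{"x":0,"y":0,"z":0,"rx":0,"ry":0,"rz":0,"claw":255},{"x":0,"y":0,"z":0,"rx":0,"ry":0,"rz":0,"claw":255},{"x":0,"y":0,"z":0,"rx":0,"ry":0,"rz":0,"claw":255},{"x":0,"y":0,"z":0,"rx":0,"ry":0,"rz":0,"claw":255}]'

```text
time_s: 4.55
position: [0.4533, -0.1318, 0.085]
tcp_rot: [[-0.759, 0.651, -0.0], [0.651, 0.759, 0.0], [0.0, -0.0, -1.0]]
force: [-0.3, 0.5, -2.5]
opening: 0.181
grasp_force: 29.9
```

Gripped: the opening matches the 16 mm bar. I'll lift.

apply_moves --rows '[{"x":0,"y":0,"z":-10,"rx":0,"ry":0,"rz":0,"claw":255},{"x":0,"y":0,"z":-40,"rx":0,"ry":0,"rz":0,"claw":255},{"x":0,"y":0,"z":-80,"rx":0,"ry":0,"rz":0,"claw":255},{"x":0,"y":0,"z":-120,"rx":0,"ry":0,"rz":0,"claw":255},{"x":0,"y":0,"z":-160,"rx":0,"ry":0,"rz":0,"claw":255},{"x":0,"y":0,"z":-185,"rx":0,"ry":0,"rz":0,"claw":255},{"x":0,"y":0,"z":-185,"rx":0,"ry":0,"rz":0,"claw":255},{"x":0,"y":0,"z":-185,"rx":0,"ry":0,"rz":0,"claw":255}]'

```text
time_s: 5.55
position: [0.4524, -0.1313, 0.2693]
tcp_rot: [[-0.759, 0.651, -0.002], [0.651, 0.759, 0.001], [0.002, -0.0, -1.0]]
force: [-0.0, 0.6, -4.0]
opening: 0.18
grasp_force: 29.9
```

apply_moves --rows '[{"x":20,"y":28,"z":0,"rx":0,"ry":0,"rz":0.1,"claw":255},{"x":46,"y":64,"z":0,"rx":0,"ry":0,"rz":0.2,"claw":255},{"x":73,"y":101,"z":0,"rx":0,"ry":0,"rz":0.3,"claw":255},{"x":100,"y":138,"z":0,"rx":0,"ry":0,"rz":0.45,"claw":255},{"x":126,"y":175,"z":0,"rx":0,"ry":0,"rz":0.6,"claw":255},{"x":148,"y":205,"z":0,"rx":0,"ry":0,"rz":0.75,"claw":255},{"x":159,"y":221,"z":0,"rx":0,"ry":0,"rz":0.75,"claw":255},{"x":159,"y":221,"z":0,"rx":0,"ry":0,"rz":0.75,"claw":255},{"x":159,"y":221,"z":0,"rx":0,"ry":0,"rz":0.75,"claw":255}]'

```text
time_s: 6.68
position: [0.4758, 0.1389, 0.2689]
tcp_rot: [[-0.705, 0.709, -0.003], [0.709, 0.705, -0.001], [0.002, -0.003, -1.0]]
force: [0.0, 0.0, -2.6]
opening: 0.183
grasp_force: 29.9
```

```bash
python3 - <<'E'
from h import *
im,d=snap('side','s3');s=read_state();p=s['position'];R=s['tcp_rot'];print(p,s['force'],np.degrees(np.arctan2(R[1,1],R[0,1])))
C=cloud('side',d)
b=cv2.imread('pics/s3.png')[105:215,170:290]
cv2.imwrite('pics/c3.png',cv2.resize(b,(654,600),interpolation=cv2.INTER_CUBIC))
E
```

```text
[0.47608753 0.13865611 0.2691886 ] [-0.07829057  0.07657555 -2.65034371] 44.824089365824555
```

View pics/c3.png

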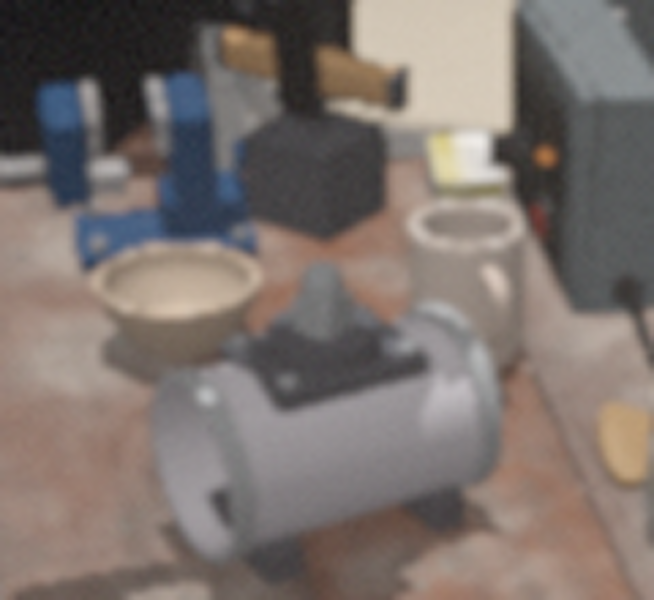

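Hub edges are at crop u = 243 and 386, and its lowest corner is at (325,238). The pilot tip is at about (324,266). I'll compare these with a projected model.

```bash
python3 - <<'E'
from h import *
q=camera_params('side')
def pr(P):
    c=np.array(q['orientation']).T@(np.array(P)-q['xyz']); return np.array([q['cx']+q['fx']*c[0]/-c[2]-170,q['cy']-q['fy']*c[1]/-c[2]-105])*(600/110)
p=[.476,.1387,.2692]; o=np.array(p)-[0,0,.085]
for z in(0,.048):
  for a in(0,90,180,270): print(z,a,pr(o+np.array([36.8e-3*np.cos(np.radians(a)),36.8e-3*np.sin(np.radians(a)),z])).round())
print('tip',pr([.4755,.1405,.154]).round(),'foot',pr([.4755,.1405,.138]).round(),'seat L/R',pr([.4755-.0304,.1405+.006,.118]),pr([.4755+.0304,.1405-.006,.118]))
g=cv2.cvtColor(cv2.imread('pics/s3.png'),cv2.COLOR_BGR2GRAY); g0=cv2.cvtColor(cv2.imread('pics/side0.png'),cv2.COLOR_BGR2GRAY)
print(g[134:140,210:246]); print(g0[155:164,216:244])
E
```

```text
0 0 [390. 209.]
0 90 [309. 186.]
0 180 [247. 220.]
0 270 [329. 245.]
0.048 0 [389. 122.]
0.048 90 [306. 100.]
0.048 180 [243. 133.]
0.048 270 [327. 156.]
tip [319. 267.] foot [320. 295.] seat L/R [262.18765886 328.76269849] [380.42453893 329.13767884]
[[111 120 105  83  64  65  69  69  66  66  66  68  66  70  67  66  67  68
   68  70  67  60  62  67  64  62  63  64  63  65  74 103 119 125 128 129]
 [107 117 100  85  67  68  66  67  69  70  68  67  68  67  69  69  67  69
   66  64  63  64  64  62  65  62  64  62  63  66  82 116 133 140 142 139]
 [ 96 101  94  78  74  70  71  70  65  69  64  68  70  69  69  68  66  69
   67  69  65  64  61  63  63  66  61  64  61  66  88 123 143 149 148 146]
 [ 85  93  86  78  73  76  67  70  66  66  70  71  68  69  69  68  67  73
   68  67  67  61  59  63  65  62  64  63  60  61  88 125 144 149 149 148]
 [ 84  88  88  75  69  67  69  69  68  67  69  69  68  72  69  68  69  67
   70  64  63  64  64  66  62  66  61  61  61  62  87 125 144 150 151 152]
 [ 82  91  91  78  66  68  65  69  67  70  68  68  67  70  71  67  69  70
   68  64  62  63  64  64  62
[... 400 characters left out ...]
142 126 122 118 120 119 122 134 138 134 124 118 121 120 118 112 116 131
  138 133 127 131 133 139 139 142 141 141]
 [119 113 118 118 119 119 125 141 151 141 125 116 117 119 114 106 109 114
  123 125 127 127 128 132 134 133 135 133]
 [108 115 121 118 120 120 123 129 133 130 119 114 119 126 122 106  98 100
  107 123 136 135 128 127 129 126 129 127]
 [110 118 122 121 121 120 119 118 117 112 113 112 120 133 127 105  97  98
  104 122 137 134 124 124 125 124 124 127]
 [113 119 123 119 118 117 116 113 110 112 112 113 116 124 116 101  98  95
  102 111 121 119 117 118 123 128 138 147]
 [114 117 120 119 116 111 112 110 111 110 111 111 112 112 107  99  96  98
  101 107 111 111 111 117 125 143 164 178]]
```

The side view says the hub sits about 2–3 mm along the bar towards -x from nominal. I'll correct that, then lower over the pilot.

apply_moves --rows '[{"x":-2,"y":1,"z":5,"rx":0,"ry":0,"rz":0,"claw":255},{"x":-2,"y":1,"z":12,"rx":0,"ry":0,"rz":0,"claw":255},{"x":-2,"y":1,"z":20,"rx":0,"ry":0,"rz":0,"claw":255},{"x":-2,"y":1,"z":28,"rx":0,"ry":0,"rz":0,"claw":255},{"x":-2,"y":1,"z":33,"rx":0,"ry":0,"rz":0,"claw":255},{"x":-2,"y":1,"z":37,"rx":0,"ry":0,"rz":0,"claw":255},{"x":-2,"y":1,"z":40,"rx":0,"ry":0,"rz":0,"claw":255},{"x":-2,"y":1,"z":40,"rx":0,"ry":0,"rz":0,"claw":255}]'

```text
time_s: 7.72
position: [0.4782, 0.139, 0.2298]
tcp_rot: [[-0.705, 0.709, -0.001], [0.709, 0.705, 0.0], [0.001, -0.001, -1.0]]
force: [-0.7, 0.8, -4.1]
opening: 0.182
grasp_force: 29.9
```

```bash
python3 - <<'E'
from h import *
im,d=snap('side','s4');s=read_state();print(s['position'],s['force'],s['moment'])
cv2.imwrite('pics/c4.png',cv2.resize(cv2.imread('pics/s4.png')[105:215,170:290],(654,600),interpolation=cv2.INTER_CUBIC))
E
```

```text
[0.47824492 0.13894342 0.22983808] [-0.98694992  1.10111222 -3.67408889] [0.22579702 0.22935112 0.00562079]
```

View pics/c4.png

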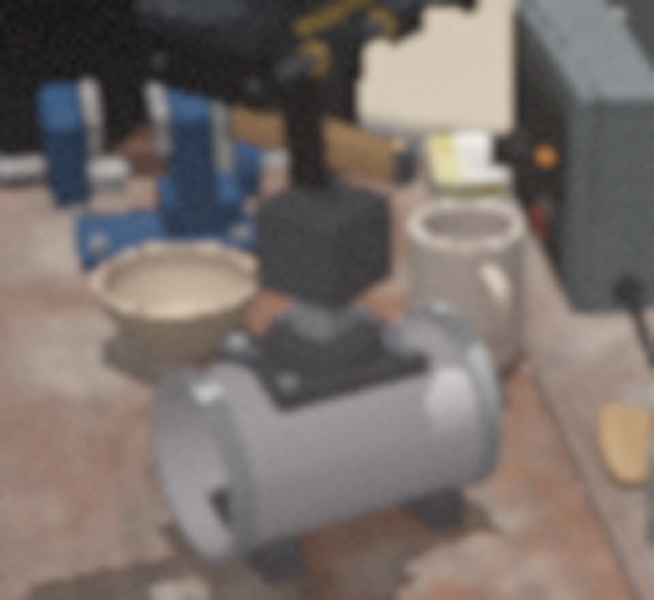

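The hub is over the pilot: its centre is at u ≈ 323, and the square shows just below it at (322,318). I'll ease the side force and press down gently.

apply_moves --rows '[{"x":1,"y":0,"z":1,"rx":0,"ry":0,"rz":0,"claw":255},{"x":1,"y":0,"z":3,"rx":0,"ry":0,"rz":0,"claw":255},{"x":1,"y":0,"z":5,"rx":0,"ry":0,"rz":0,"claw":255},{"x":1,"y":0,"z":7,"rx":0,"ry":0,"rz":0,"claw":255},{"x":1,"y":0,"z":8,"rx":0,"ry":0,"rz":0,"claw":255},{"x":1,"y":0,"z":9,"rx":0,"ry":0,"rz":0,"claw":255}]'

```text
time_s: 8.52
position: [0.4787, 0.1392, 0.2218]
tcp_rot: [[-0.706, 0.709, 0.001], [0.709, 0.706, -0.001], [-0.001, 0.001, -1.0]]
force: [-0.9, -1.1, 5.0]
opening: 0.183
grasp_force: 30.0
```

Contact at the square's top with about 8.7 N of press. Now I'll turn slowly.

apply_moves --rows '[{"x":0,"y":-0.5,"z":0,"rx":0,"ry":0,"rz":0.2,"claw":255},{"x":0,"y":-0.5,"z":0,"rx":0,"ry":0,"rz":0.4,"claw":255},{"x":0,"y":-0.5,"z":0,"rx":0,"ry":0,"rz":0.6,"claw":255},{"x":0,"y":-0.5,"z":0,"rx":0,"ry":0,"rz":0.8,"claw":255},{"x":0,"y":-0.5,"z":0,"rx":0,"ry":0,"rz":1.0,"claw":255}]'

```text
time_s: 9.15
position: [0.4777, 0.1392, 0.2212]
tcp_rot: [[-0.626, 0.779, 0.0], [0.779, 0.626, 0.0], [0.0, 0.0, -1.0]]
force: [-0.6, -1.0, 5.4]
opening: 0.181
grasp_force: 30.0
```

apply_moves --rows '[{"x":0,"y":0,"z":0,"rx":0,"ry":0,"rz":-0.3,"claw":255},{"x":0,"y":0,"z":0,"rx":0,"ry":0,"rz":-0.6,"claw":255},{"x":0,"y":0,"z":0,"rx":0,"ry":0,"rz":-0.9,"claw":255},{"x":0,"y":0,"z":0,"rx":0,"ry":0,"rz":-1.2,"claw":255},{"x":0,"y":0,"z":0,"rx":0,"ry":0,"rz":-1.5,"claw":255},{"x":0,"y":0,"z":0,"rx":0,"ry":0,"rz":-1.7,"claw":255},{"x":0,"y":0,"z":0,"rx":0,"ry":0,"rz":-1.9,"claw":255},{"x":0,"y":0,"z":0,"rx":0,"ry":0,"rz":-2.1,"claw":255},{"x":0,"y":0,"z":0,"rx":0,"ry":0,"rz":-2.3,"claw":255},{"x":0,"y":0,"z":0,"rx":0,"ry":0,"rz":-2.5,"claw":255}]'

```text
time_s: 10.4
position: [0.4778, 0.1395, 0.2211]
tcp_rot: [[-0.808, 0.589, 0.0], [0.589, 0.808, 0.001], [0.0, 0.001, -1.0]]
force: [0.9, 3.8, -3.2]
opening: 0.183
grasp_force: 30.0
```

```bash
python3 - <<'E'
from h import *
im,d=snap('side','s5');s=read_state();print(s['position'],s['force'],s['moment'])
cv2.imwrite('pics/c5.png',cv2.resize(cv2.imread('pics/s5.png')[130:185,200:260],(654,600),interpolation=cv2.INTER_CUBIC))
E
```

```text
[0.47775107 0.13944586 0.22112412] [-0.42513214  4.61902422 -3.50816125] [ 0.88844958 -0.08307644 -0.11110722]
```

View pics/c5.png

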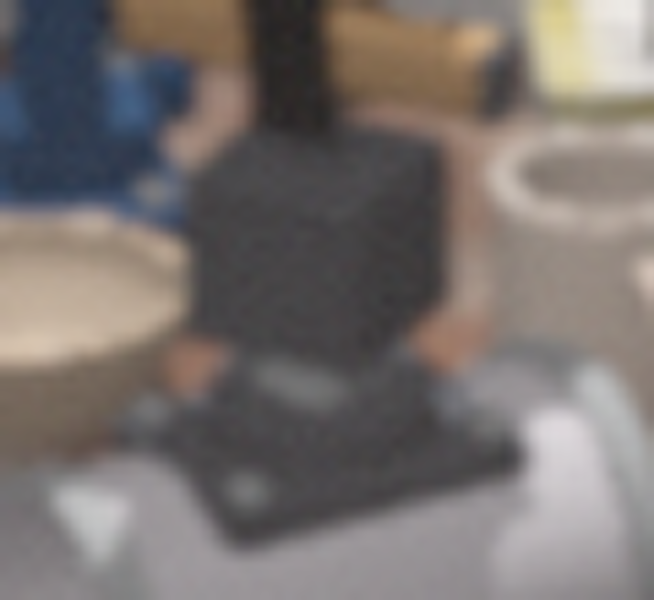

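The press force vanished at a yaw of about 54°, so the square has started to enter. I'll ease sideways and turn back slightly while lowering.

apply_moves --rows '[{"x":0.4,"y":0.6,"z":1,"rx":0,"ry":0,"rz":0.2,"claw":255},{"x":0.4,"y":0.6,"z":2,"rx":0,"ry":0,"rz":0.2,"claw":255},{"x":0.4,"y":0.6,"z":3,"rx":0,"ry":0,"rz":0.2,"claw":255},{"x":0.4,"y":0.6,"z":3,"rx":0,"ry":0,"rz":0.2,"claw":255}]'

```text
time_s: 10.95
position: [0.4778, 0.1398, 0.2181]
tcp_rot: [[-0.795, 0.607, 0.0], [0.607, 0.795, 0.0], [-0.0, 0.0, -1.0]]
force: [-0.2, 2.5, -0.4]
opening: 0.185
grasp_force: 30.0
```

Entering smoothly. I'll continue down and keep easing +y.

apply_moves --rows '[{"x":0.3,"y":0.4,"z":1,"rx":0,"ry":0,"rz":0,"claw":255},{"x":0.3,"y":0.4,"z":2.5,"rx":0,"ry":0,"rz":0,"claw":255},{"x":0.3,"y":0.4,"z":4,"rx":0,"ry":0,"rz":0,"claw":255},{"x":0.3,"y":0.4,"z":5.5,"rx":0,"ry":0,"rz":0,"claw":255},{"x":0.3,"y":0.4,"z":7,"rx":0,"ry":0,"rz":0,"claw":255}]'

```text
time_s: 11.58
position: [0.4777, 0.1402, 0.2111]
tcp_rot: [[-0.795, 0.606, 0.0], [0.606, 0.795, -0.0], [-0.0, -0.0, -1.0]]
force: [0.5, 1.8, 0.8]
opening: 0.183
grasp_force: 30.0
```

apply_moves --rows '[{"x":0.2,"y":0.3,"z":1.5,"rx":0,"ry":0,"rz":0,"claw":255},{"x":0.2,"y":0.3,"z":3,"rx":0,"ry":0,"rz":0,"claw":255},{"x":0.2,"y":0.3,"z":4.5,"rx":0,"ry":0,"rz":0,"claw":255},{"x":0.2,"y":0.3,"z":6,"rx":0,"ry":0,"rz":0,"claw":255},{"x":0.2,"y":0.3,"z":7.5,"rx":0,"ry":0,"rz":0,"claw":255},{"x":0.2,"y":0.3,"z":8.5,"rx":0,"ry":0,"rz":0,"claw":255},{"x":0.2,"y":0.3,"z":8.5,"rx":0,"ry":0,"rz":0,"claw":255}]'

```text
time_s: 12.45
position: [0.4777, 0.1407, 0.2027]
tcp_rot: [[-0.795, 0.606, 0.0], [0.606, 0.795, 0.0], [-0.0, 0.0, -1.0]]
force: [-1.1, 0.7, 3.1]
opening: 0.179
grasp_force: 30.0
```

apply_moves --rows '[{"x":0,"y":0,"z":0.7,"rx":0,"ry":0,"rz":0,"claw":255},{"x":0,"y":0,"z":1.5,"rx":0,"ry":0,"rz":0,"claw":255},{"x":0,"y":0,"z":1.5,"rx":0,"ry":0,"rz":0,"claw":255}]'

```text
time_s: 12.82
position: [0.4778, 0.1409, 0.2025]
tcp_rot: [[-0.795, 0.606, 0.001], [0.606, 0.795, 0.0], [-0.0, 0.001, -1.0]]
force: [-3.2, 2.3, 13.4]
opening: 0.183
grasp_force: 30.0
```

There's a hard stop at TCP z = 0.2025, and the seat is expected at 0.203, so it is home. I'll relax and release.

apply_moves --rows '[{"x":0,"y":0,"z":-1.5,"rx":0,"ry":0,"rz":0,"claw":255},{"x":0,"y":0,"z":-1.5,"rx":0,"ry":0,"rz":0,"claw":120},{"x":0,"y":0,"z":-1.5,"rx":0,"ry":0,"rz":0,"claw":120},{"x":0,"y":0,"z":-1.5,"rx":0,"ry":0,"rz":0,"claw":120},{"x":0,"y":0,"z":-1.5,"rx":0,"ry":0,"rz":0,"claw":120},{"x":0,"y":0,"z":-1.5,"rx":0,"ry":0,"rz":0,"claw":120},{"x":0,"y":0,"z":-1.5,"rx":0,"ry":0,"rz":0,"claw":120},{"x":0,"y":0,"z":-1.5,"rx":0,"ry":0,"rz":0,"claw":120}]'

```text
time_s: 13.82
position: [0.4777, 0.1406, 0.2026]
tcp_rot: [[-0.795, 0.606, 0.0], [0.606, 0.795, -0.0], [-0.0, 0.0, -1.0]]
force: [0.2, -0.2, 0.0]
opening: 0.528
grasp_force: 0.0
```

apply_moves --rows '[{"x":0,"y":0,"z":-10,"rx":0,"ry":0,"rz":0,"claw":120},{"x":0,"y":0,"z":-30,"rx":0,"ry":0,"rz":0,"claw":120},{"x":0,"y":0,"z":-60,"rx":0,"ry":0,"rz":0,"claw":120},{"x":0,"y":0,"z":-100,"rx":0,"ry":0,"rz":0,"claw":120},{"x":0,"y":0,"z":-120,"rx":0,"ry":0,"rz":0,"claw":120},{"x":0,"y":0,"z":-120,"rx":0,"ry":0,"rz":0,"claw":120},{"x":0,"y":0,"z":-120,"rx":0,"ry":0,"rz":0,"claw":120}]'

```text
time_s: 14.7
position: [0.477, 0.1406, 0.3219]
tcp_rot: [[-0.795, 0.606, -0.001], [0.606, 0.795, -0.0], [0.001, -0.001, -1.0]]
force: [-0.1, 0.2, 0.2]
opening: 0.529
grasp_force: 0.0
```

```bash
python3 - <<'E'
from h import *
im,d=snap('side','s6');C=cloud('side',d);s=read_state();print(s['position'],s['force'])
m=(abs(C[...,0]-.477)<.06)&(abs(C[...,1]-.14)<.06)&(C[...,2]>.17)&(C[...,2]<.23)
print(np.percentile(C[m][:,2],[50,90,97]))
cv2.imwrite('pics/c6.png',cv2.resize(cv2.imread('pics/s6.png')[105:215,170:290],(654,600),interpolation=cv2.INTER_CUBIC))
E
```

```text
[0.47690707 0.14056208 0.32153807] [ 0.13428918 -0.08464195 -0.1935492 ]
[0.2004246  0.20871483 0.20960867]
```

View pics/c6.png

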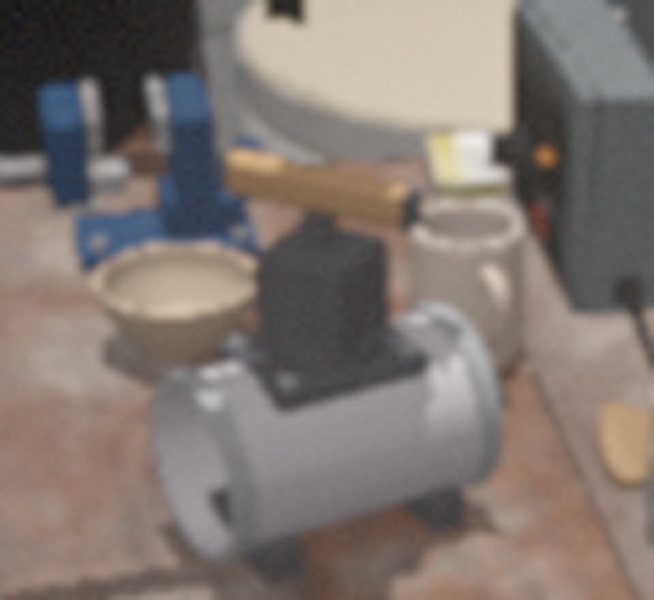

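The hub at crop (322,300) sits flat on the seat. The bar top reads 0.208 m (0.118 + 0.090), and the gripper is clear.

```bash
python3 -c "from rig import hand_in; print(hand_in())"
```

```text
the job is handed in; nothing more can be done
None
```

The T handle is back on the damper spindle, hub flat on the seat, released with the gripper clear, and the job was handed in with the arm's clock at about 15 s of the 48 s; `hand_in()` gave no verdict.

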